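# Stopper a batch of bottles in the corking jig

## Robot

A 6-joint arm with a two-finger parallel gripper is mounted at the origin on a cart in front of the work surface, level with it; the furniture and walls round the work are solid. World frame = base frame: x ahead of the robot, y to its left, z up, the work surface at z = 0. Lengths are in mm, angles in rad, forces in N, time in s.
With the tool pointing down it reaches from about 300 to 775 mm from the base axis. Payload 14.6 kg.
Tool frame: the origin (TCP) lies between the finger pads; the fingertips stand 25 mm ahead of it and the grasp point (between the pads) lies 6 mm ahead of it; z points along the fingers, y is the line along which they close (so a half turn about z gives the same grasp; the last joint's range is limited). The gripper opens to 94 mm and grips with 3 to 60 N. Pads are 16 mm wide; open, the fingers measure 119 mm over their backs; the gripper's body (75 mm by 177 mm) begins 78 mm behind the grasp point.
Start: joints at [1.079, 0.3, 1.521, -0, 1.321, -0.067], TCP at [226.673, 501.108, 230.446] pointing down, gripper open.
Joint ranges: [-3.03, 3.03], [-0.79, 2.21], [0.23, 2.52], [-1.04, 4.18], [0, 3.07], [-2.55, 2.55]. Speed limits (rad/s): [2.22, 2.22, 2.57, 3.14, 3.14, 3.14].

## Interface

Orientations are given as [roll, pitch, yaw] about the fixed x, y, z axes, in that order (R = Rz(yaw) Ry(pitch) Rx(roll)).
In Python, from cell import manip gives the robot as it stands. The module is installed in compiled form; this text tells all that it offers.
- The arm moves only by the tool step_arm, never from a script. Its argument "series" is one flat list of numbers, 5 for each row, row after row: the shift along the world's x, y, z in mm, then the turn about the world's z in rad, then the closure, from 0 (fully open) to 1 (shut). In form: [dx, dy, dz, spin, jaw, dx, dy, dz, spin, jaw, ...]. A call has 1 to 20 rows; each row shifts and turns the commanded pose from where the row before left it; what a row does not reach is not made up. A row lasts 1/8 s, in which the tool goes at most 62.5 mm and 10.7 degrees, less where a joint would pass 70% of its speed; a pose out of reach is approached as far as the arm can. A call is refused whole if a number of a shift passes 62.5 or a number of a turn 0.188, either way. A call with a gripper value outside its range is refused whole. The fingers move at their own pace and stop on an object; "squeeze" is the grip in N (left out, the last holds). Time passes only in rows, so rows that do not move let the fingers close. It gives the time, the measured TCP pose, the force, the opening and the grip force at its end, in the units of the state.
- manip.read_state(): the state, without advancing time (a new reading comes with each control period).
- manip.camera(name): name is "side" or "top"; returns (picture, depth): 400x640x3 uint8, blue, green, red; 400x640 float32, mm along the optical axis (not along the pixel's ray), 0 where there is no reading.
- manip.camera_info(name): a dict with "fovy" (degrees; the focal length in pixels is half the picture's height over the tangent of half this angle, whatever the lens; pixels are square), "cx", "cy" (the principal point, pixels), "eye" and "orientation" of the camera in the world. Camera axes: x right, y down, z forward; pixel columns grow to the right and rows downward; lengths in mm; the calibration is good to about 2 mm. A picture is of the moment at which its call begins. camera_info takes no time and is no camera call.
- manip.sign_off(): hands the job in; it is judged then, once.
The state is a dict: "clock": time; "joints": joint angles; "qd": joint speeds; "effort": joint torques, N m; "eef_pos": TCP position; "eef_rot": TCP orientation; "wrist_force": force on the tool from outside, world axes, zero at the start; "moment": the same for the moment, N m; "finger_gap": finger opening in mm; "finger_force": force on a finger pad.
Only numpy, scipy, OpenCV 4.12 (cv2) and the standard library are available. Lean on these libraries where they do the work, as an engineer would, in place of code of your own. Each camera call takes 0.05 s, during which the arm holds its last target. There are 200 camera calls.

## Task

Get this batch of square amber bottles stoppered. First swing the jig's gate wide open, stand every bottle in the jig and push them up tight in one straight row, into the corner of the back fence and the end stop; then swing the gate fully shut to hold them, and only after that take stoppers from the wooden rack and set one fully home in each neck. Leave any spare stopper in the rack, and do not knock over or shove the tin, the glue bottle, the jar of screws or the tape roll.

Things in the scene. Friction and masses are not known exactly. Their poses are not given: they have to be found in the camera images.
- bottle_a_mid (a point): Loose square amber bottle, 56 x 56 x 105 mm, 0.18 to 0.37 kg, upright on the table; two or three alike, the rest absent. Point: its centre, 52.5 mm above its underside; x, y square to the flat sides, z up. Above the underside: flat sides to 70 mm, sloping shoulder to 80, then a round neck (34 mm outside, bore 25 mm wide, 25 mm deep) to the rim at 105. Can be lifted by the neck.
- bottle_b_mid (a point): Loose square amber bottle, 56 x 56 x 105 mm, 0.18 to 0.37 kg, upright on the table; two or three alike, the rest absent. Point: its centre, 52.5 mm above its underside; x, y square to the flat sides, z up. Above the underside: flat sides to 70 mm, sloping shoulder to 80, then a round neck (34 mm outside, bore 25 mm wide, 25 mm deep) to the rim at 105. Can be lifted by the neck.
- bottle_c_mid (a point): Loose square amber bottle, 56 x 56 x 105 mm, 0.18 to 0.37 kg, upright on the table; two or three alike, the rest absent. Point: its centre, 52.5 mm above its underside; x, y square to the flat sides, z up. Above the underside: flat sides to 70 mm, sloping shoulder to 80, then a round neck (34 mm outside, bore 25 mm wide, 25 mm deep) to the rim at 105. Can be lifted by the neck.
- stopper_1_mid (a point): Loose stopper, 42 mm long, upright in the rack; three alike. Round light-wood head, 32 mm across, 20 mm high, on a black 22 mm shank tapering from 22.6 mm under the head to 18 at the tip. Point: on the axis, 21 mm above the tip, 1 mm below the head's underside; z up. The head rests on the rack's top, or when fully home on a bottle's rim (point then 51.5 mm above the bottle's centre).
- stopper_2_mid (a point): Loose stopper, 42 mm long, upright in the rack; three alike. Round light-wood head, 32 mm across, 20 mm high, on a black 22 mm shank tapering from 22.6 mm under the head to 18 at the tip. Point: on the axis, 21 mm above the tip, 1 mm below the head's underside; z up. The head rests on the rack's top, or when fully home on a bottle's rim (point then 51.5 mm above the bottle's centre).
- stopper_3_mid (a point): Loose stopper, 42 mm long, upright in the rack; three alike. Round light-wood head, 32 mm across, 20 mm high, on a black 22 mm shank tapering from 22.6 mm under the head to 18 at the tip. Point: on the axis, 21 mm above the tip, 1 mm below the head's underside; z up. The head rests on the rack's top, or when fully home on a bottle's rim (point then 51.5 mm above the bottle's centre).
- rack: Dark wood block, fixed during a run, 46 mm (x) by 136 mm (y) by 26 mm high, with three holes for stoppers at y = -45, 0 and +45 mm; grip the heads across its width (along x), fingertips above its top. Origin: centre of the underside, on the table.
- jig_corner (a point): Inner corner of the corking jig (fixed in a run; base 12 mm thick, this point on its top) where fence and end stop meet, both 44 mm high, 18 thick. +x points out through the fence, +y out through the stop, z up. Bottles pushed home have centres at x = -28, z = 52.5, y = -28, -84, -140 mm here, sides parallel to the axes (any quarter turn). Clear length along the fence 198 mm.
- gate (a joint): Gate of the jig: aluminium bar 8 mm thick, 38 to 58 mm above the table, on an upright pivot. 0 = shut: parallel to the fence, inner face 60 mm from it, 4 mm clear of bottles pushed home. Grows to 1.75 rad as the knob end swings away from the fence, counter-clockwise from above. Starts at 0 to 0.35. Friction holds it where left; about 0.3 N at the knob moves it.
- gate_knob (a point): Red round upright knob on the free end of the gate, 16 mm across, from 58 to 86 mm above the table; this point is its centre, 72 mm above the table, 226 mm from the pivot axis. Pinch it from above and lead it round the arc.
- gate_pivot (a point): On the gate's upright pivot axis, 48 mm above the table.
- wax_tin: Bystander: round yellow tin, 70 mm across, 62 mm high; origin under its centre. Leave alone.
- glue_bottle: Bystander: white glue bottle with orange tip, 46 mm across, 151 mm high; origin under its centre. Leave alone.
- screw_jar: Bystander: clear jar of screws with grey lid, 58 mm across, 86 mm high; origin under its centre. Leave alone.
- masking_tape: Bystander: roll of cream masking tape lying flat, 104 mm across, 25 mm high; origin under its centre. Leave alone.
Mind the look-alikes: they are no part of the job. Leave any turquoise look-alike of the part that bears bottle_b_mid alone. What is shaped like the part that bears bottle_a_mid but red is not meant.

How it is judged (in metres and radians):
On the way, in this order (a step that is already met when the one before it is completed fails the run):
1. the gate has been swung open, more than 1.0 rad, with every stopper still in the rack (value of joint gate above 1 rad and horizontal distance between each of stopper_1_mid, stopper_2_mid, stopper_3_mid and rack below 0.06 m and height (world z) of each of stopper_1_mid, stopper_2_mid, stopper_3_mid below 0.03 m and angle between each of stopper_1_mid, stopper_2_mid, stopper_3_mid's own z axis and vertical below 0.3 rad), for 0.2 s.
2. every bottle stands tight in the row against the back fence and the end stop, the gate not yet shut, every stopper still in the rack (x of bottle_a_mid in the frame of jig_corner between -0.031 and -0.025 m and z of each of bottle_a_mid, bottle_b_mid, bottle_c_mid in the frame of jig_corner below 0.0555 m and angle between each of bottle_a_mid, bottle_b_mid, bottle_c_mid's own z axis and vertical below 0.06 rad and (angle between the x axis of bottle_a_mid and the x axis of jig_corner, either way round below 0.06 rad or angle between the x axis of bottle_a_mid and the y axis of jig_corner, either way round below 0.06 rad) and (y of bottle_a_mid in the frame of jig_corner above -0.031 m or y of bottle_a_mid in the frame of jig_corner between -0.0885 and -0.081 m or (y of bottle_a_mid in the frame of jig_corner between -0.146 and -0.137 m and (distance between bottle_a_mid and bottle_b_mid below 0.0595 m or distance between bottle_a_mid and bottle_c_mid below 0.0595 m))) and x of bottle_b_mid in the frame of jig_corner between -0.031 and -0.025 m and (angle between the x axis of bottle_b_mid and the x axis of jig_corner, either way round below 0.06 rad or angle between the x axis of bottle_b_mid and the y axis of jig_corner, either way round below 0.06 rad) and (y of bottle_b_mid in the frame of jig_corner above -0.031 m or y of bottle_b_mid in the frame of jig_corner between -0.0885 and -0.081 m or (y of bottle_b_mid in the frame of jig_corner between -0.146 and -0.137 m and (distance between bottle_b_mid and bottle_a_mid below 0.0595 m or distance between bottle_b_mid and bottle_c_mid below 0.0595 m))) and x of bottle_c_mid in the frame of jig_corner between -0.031 and -0.025 m and (angle between the x axis of bottle_c_mid and the x axis of jig_corner, either way round below 0.06 rad or angle between the x axis of bottle_c_mid and the y axis of jig_corner, either way round below 0.06 rad) and (y of bottle_c_mid in the frame of jig_corner above -0.031 m or y of bottle_c_mid in the frame of jig_corner between -0.0885 and -0.081 m or (y of bottle_c_mid in the frame of jig_corner between -0.146 and -0.137 m and (distance between bottle_c_mid and bottle_a_mid below 0.0595 m or distance between bottle_c_mid and bottle_b_mid below 0.0595 m))) and y of any of bottle_a_mid, bottle_b_mid, bottle_c_mid in the frame of jig_corner above -0.031 m and value of joint gate above 0.2 rad and horizontal distance between each of stopper_1_mid, stopper_2_mid, stopper_3_mid and rack below 0.06 m and height (world z) of each of stopper_1_mid, stopper_2_mid, stopper_3_mid below 0.03 m and angle between each of stopper_1_mid, stopper_2_mid, stopper_3_mid's own z axis and vertical below 0.3 rad), for 0.3 s.
3. the gate is fully shut before any stopper is taken from the rack (value of joint gate below 0.05 rad and horizontal distance between each of stopper_1_mid, stopper_2_mid, stopper_3_mid and rack below 0.06 m and height (world z) of each of stopper_1_mid, stopper_2_mid, stopper_3_mid below 0.03 m and angle between each of stopper_1_mid, stopper_2_mid, stopper_3_mid's own z axis and vertical below 0.3 rad), for 0.2 s.
At the end, for the whole second after the job is handed in: All bottles upright in one row: within 3 mm of fence and stop (1.5 mm more allowed per further bottle), square within 0.06 rad; gate under 0.05 rad; in each neck a stopper, head within 2 mm of the rim, centred within 3 mm, straight within 0.07 rad; spare stoppers in the rack; all at rest (x of bottle_a_mid in the frame of jig_corner between -0.031 and -0.025 m and z of each of bottle_a_mid, bottle_b_mid, bottle_c_mid in the frame of jig_corner below 0.0555 m and angle between each of bottle_a_mid, bottle_b_mid, bottle_c_mid's own z axis and vertical below 0.06 rad and (angle between the x axis of bottle_a_mid and the x axis of jig_corner, either way round below 0.06 rad or angle between the x axis of bottle_a_mid and the y axis of jig_corner, either way round below 0.06 rad) and (y of bottle_a_mid in the frame of jig_corner above -0.031 m or y of bottle_a_mid in the frame of jig_corner between -0.0885 and -0.081 m or (y of bottle_a_mid in the frame of jig_corner between -0.146 and -0.137 m and (distance between bottle_a_mid and bottle_b_mid below 0.0595 m or distance between bottle_a_mid and bottle_c_mid below 0.0595 m))) and x of bottle_b_mid in the frame of jig_corner between -0.031 and -0.025 m and (angle between the x axis of bottle_b_mid and the x axis of jig_corner, either way round below 0.06 rad or angle between the x axis of bottle_b_mid and the y axis of jig_corner, either way round below 0.06 rad) and (y of bottle_b_mid in the frame of jig_corner above -0.031 m or y of bottle_b_mid in the frame of jig_corner between -0.0885 and -0.081 m or (y of bottle_b_mid in the frame of jig_corner between -0.146 and -0.137 m and (distance between bottle_b_mid and bottle_a_mid below 0.0595 m or distance between bottle_b_mid and bottle_c_mid below 0.0595 m))) and x of bottle_c_mid in the frame of jig_corner between -0.031 and -0.025 m and (angle between the x axis of bottle_c_mid and the x axis of jig_corner, either way round below 0.06 rad or angle between the x axis of bottle_c_mid and the y axis of jig_corner, either way round below 0.06 rad) and (y of bottle_c_mid in the frame of jig_corner above -0.031 m or y of bottle_c_mid in the frame of jig_corner between -0.0885 and -0.081 m or (y of bottle_c_mid in the frame of jig_corner between -0.146 and -0.137 m and (distance between bottle_c_mid and bottle_a_mid below 0.0595 m or distance between bottle_c_mid and bottle_b_mid below 0.0595 m))) and y of any of bottle_a_mid, bottle_b_mid, bottle_c_mid in the frame of jig_corner above -0.031 m and value of joint gate below 0.05 rad and ((horizontal distance between stopper_1_mid and bottle_a_mid below 0.003 m and z of stopper_1_mid in the frame of bottle_a_mid between 0.049 and 0.0535 m and angle between the z axis of stopper_1_mid and the z axis of bottle_a_mid, either way round below 0.07 rad) or (horizontal distance between stopper_2_mid and bottle_a_mid below 0.003 m and z of stopper_2_mid in the frame of bottle_a_mid between 0.049 and 0.0535 m and angle between the z axis of stopper_2_mid and the z axis of bottle_a_mid, either way round below 0.07 rad) or (horizontal distance between stopper_3_mid and bottle_a_mid below 0.003 m and z of stopper_3_mid in the frame of bottle_a_mid between 0.049 and 0.0535 m and angle between the z axis of stopper_3_mid and the z axis of bottle_a_mid, either way round below 0.07 rad)) and ((horizontal distance between stopper_1_mid and bottle_b_mid below 0.003 m and z of stopper_1_mid in the frame of bottle_b_mid between 0.049 and 0.0535 m and angle between the z axis of stopper_1_mid and the z axis of bottle_b_mid, either way round below 0.07 rad) or (horizontal distance between stopper_2_mid and bottle_b_mid below 0.003 m and z of stopper_2_mid in the frame of bottle_b_mid between 0.049 and 0.0535 m and angle between the z axis of stopper_2_mid and the z axis of bottle_b_mid, either way round below 0.07 rad) or (horizontal distance between stopper_3_mid and bottle_b_mid below 0.003 m and z of stopper_3_mid in the frame of bottle_b_mid between 0.049 and 0.0535 m and angle between the z axis of stopper_3_mid and the z axis of bottle_b_mid, either way round below 0.07 rad)) and ((horizontal distance between stopper_1_mid and bottle_c_mid below 0.003 m and z of stopper_1_mid in the frame of bottle_c_mid between 0.049 and 0.0535 m and angle between the z axis of stopper_1_mid and the z axis of bottle_c_mid, either way round below 0.07 rad) or (horizontal distance between stopper_2_mid and bottle_c_mid below 0.003 m and z of stopper_2_mid in the frame of bottle_c_mid between 0.049 and 0.0535 m and angle between the z axis of stopper_2_mid and the z axis of bottle_c_mid, either way round below 0.07 rad) or (horizontal distance between stopper_3_mid and bottle_c_mid below 0.003 m and z of stopper_3_mid in the frame of bottle_c_mid between 0.049 and 0.0535 m and angle between the z axis of stopper_3_mid and the z axis of bottle_c_mid, either way round below 0.07 rad)) and ((horizontal distance between stopper_1_mid and rack below 0.06 m and height (world z) of stopper_1_mid below 0.03 m and angle between stopper_1_mid's own z axis and vertical below 0.3 rad) or (horizontal distance between stopper_1_mid and bottle_a_mid below 0.003 m and z of stopper_1_mid in the frame of bottle_a_mid between 0.049 and 0.0535 m and angle between the z axis of stopper_1_mid and the z axis of bottle_a_mid, either way round below 0.07 rad) or (horizontal distance between stopper_1_mid and bottle_b_mid below 0.003 m and z of stopper_1_mid in the frame of bottle_b_mid between 0.049 and 0.0535 m and angle between the z axis of stopper_1_mid and the z axis of bottle_b_mid, either way round below 0.07 rad) or (horizontal distance between stopper_1_mid and bottle_c_mid below 0.003 m and z of stopper_1_mid in the frame of bottle_c_mid between 0.049 and 0.0535 m and angle between the z axis of stopper_1_mid and the z axis of bottle_c_mid, either way round below 0.07 rad)) and ((horizontal distance between stopper_2_mid and rack below 0.06 m and height (world z) of stopper_2_mid below 0.03 m and angle between stopper_2_mid's own z axis and vertical below 0.3 rad) or (horizontal distance between stopper_2_mid and bottle_a_mid below 0.003 m and z of stopper_2_mid in the frame of bottle_a_mid between 0.049 and 0.0535 m and angle between the z axis of stopper_2_mid and the z axis of bottle_a_mid, either way round below 0.07 rad) or (horizontal distance between stopper_2_mid and bottle_b_mid below 0.003 m and z of stopper_2_mid in the frame of bottle_b_mid between 0.049 and 0.0535 m and angle between the z axis of stopper_2_mid and the z axis of bottle_b_mid, either way round below 0.07 rad) or (horizontal distance between stopper_2_mid and bottle_c_mid below 0.003 m and z of stopper_2_mid in the frame of bottle_c_mid between 0.049 and 0.0535 m and angle between the z axis of stopper_2_mid and the z axis of bottle_c_mid, either way round below 0.07 rad)) and ((horizontal distance between stopper_3_mid and rack below 0.06 m and height (world z) of stopper_3_mid below 0.03 m and angle between stopper_3_mid's own z axis and vertical below 0.3 rad) or (horizontal distance between stopper_3_mid and bottle_a_mid below 0.003 m and z of stopper_3_mid in the frame of bottle_a_mid between 0.049 and 0.0535 m and angle between the z axis of stopper_3_mid and the z axis of bottle_a_mid, either way round below 0.07 rad) or (horizontal distance between stopper_3_mid and bottle_b_mid below 0.003 m and z of stopper_3_mid in the frame of bottle_b_mid between 0.049 and 0.0535 m and angle between the z axis of stopper_3_mid and the z axis of bottle_b_mid, either way round below 0.07 rad) or (horizontal distance between stopper_3_mid and bottle_c_mid below 0.003 m and z of stopper_3_mid in the frame of bottle_c_mid between 0.049 and 0.0535 m and angle between the z axis of stopper_3_mid and the z axis of bottle_c_mid, either way round below 0.07 rad)) and linear speed of each of bottle_a, bottle_b, bottle_c, stopper_1, stopper_2, stopper_3 below 0.02 m/s); the robot touches nothing.
It fails at once if the wax tin, glue bottle, screw jar or masking tape was shoved more than 3 cm or tipped over (distance of any of wax_tin, glue_bottle, screw_jar, masking_tape from where it was at the start of the episode above 0.03 m or angle between any of wax_tin, glue_bottle, screw_jar's own z axis and vertical above 0.5 rad).
Of bottle_a, bottle_b, bottle_c only 2 to 3 are there at a start; the rules pass over those that are not, and their reading is None.
At some moment in a run one of bottle_a, bottle_b, bottle_c may be knocked a few centimetres aside while the robot is not near it.
It also fails if it takes over 210 s, if anything falls off the work surface, if the arm or the gripper's body presses on something with over 40 N, if the wrist force passes 120 N, or if a joint passes its speed limit or range.

## Working session

There is one attempt and no reset: what is moved stays moved. The work goes in short steps, Python scripts to look and compute and a tool call to move; the robot and the scene stay as the last step left them, time stands still between calls to the robot, and variables do not carry over. Pictures are saved under pics/ and viewed, at most 14 in all, crops included, and the job is handed in when it is done.

Besides the shell and the picture viewer there is one more tool, called in YAML: its name, and indented under it one key for each argument. step_arm: Moves the arm, as the interface text tells. Its arguments: {"type":"object","properties":{"series":{"type":"array"},"squeeze":{"type":"number"}},"required":["series"]}

```bash
mkdir -p pics
cat > h.py <<'E'
import numpy as np,cv2
from cell import manip
def info(n):
    i=manip.camera_info(n);f=200/np.tan(np.radians(i['fovy'])/2);return i,f
def rot(i):
    o=np.array(i['orientation'],float)
    if o.shape==(3,3):return o
    from scipy.spatial.transform import Rotation as R
    return R.from_euler('xyz',o).as_matrix() if o.size==3 else R.from_quat(o).as_matrix()
def cloud(n,d):
    i,f=info(n);v,u=np.mgrid[0:400,0:640]
    p=np.stack([(u-i['cx'])/f*d,(v-i['cy'])/f*d,d],-1)
    return p@rot(i).T+np.array(i['eye'])
def ray(n,u,v,z):
    i,f=info(n);r=rot(i)@np.array([(u-i['cx'])/f,(v-i['cy'])/f,1]);e=np.array(i['eye'])
    return e+r*(z-e[2])/r[2]
def proj(n,p):
    i,f=info(n);c=rot(i).T@(np.array(p)-np.array(i['eye']));return f*c[0]/c[2]+i['cx'],f*c[1]/c[2]+i['cy']
E
python3 - <<'E'
from h import *
for n in('side','top'):
    print(manip.camera_info(n));p,d=manip.camera(n);cv2.imwrite(f'pics/{n}0.png',p);np.save(f'{n}0.npy',d)
print(manip.read_state())
E
```

```text
{'fovy': 48.48224006562236, 'cx': 319.7127183480123, 'cy': 207.11048286487247, 'eye': array([  94.70676219, 1272.00264213,  894.13599277]), 'orientation': array([-2.11642534,  0.02475079, -2.79945241])}
{'fovy': 43.22761933804804, 'cx': 323.4910828614406, 'cy': 192.29266694441023, 'eye': array([ 456.99839032,   13.03198152, 1629.68359486]), 'orientation': array([-3.0598084 , -0.00970889, -1.54400277])}
{'clock': 0.1, 'joints': array([ 1.07940691e+00,  3.00384461e-01,  1.52151763e+00,  7.80603514e-06,
        1.32068453e+00, -6.65951559e-02]), 'qd': array([-0.00096605, -0.00197441, -0.00222298,  0.00128826,  0.00155482,
        0.00152937]), 'effort': array([ 1.75564976e-03, -5.32648301e+01, -3.53274643e+01,  7.09791784e-02,
        2.36307346e-02, -1.20050831e-04]), 'eef_pos': array([226.57447192, 500.93658725, 229.96067766]), 'eef_rot': array([-3.14060139e+00, -7.36891876e-05,  2.71679642e+00]), 'wrist_force': array([-0.36101362,  0.38730464,  0.53928873]), 'moment': array([0.04814244, 0.03884068, 0.00772932]), 'finger_force': 0.0, 'finger_gap': 94.02255550346614}
```

View pics/top0.png

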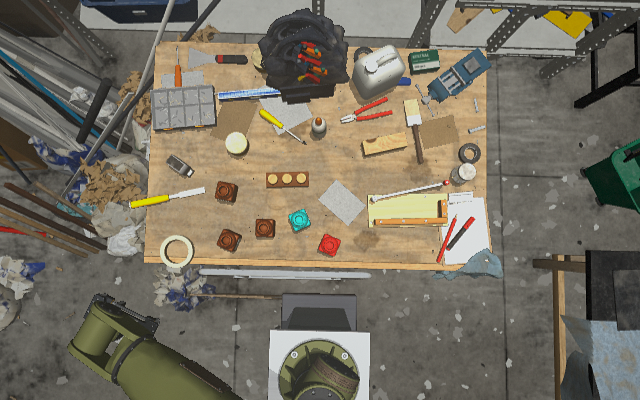

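View pics/side0.png

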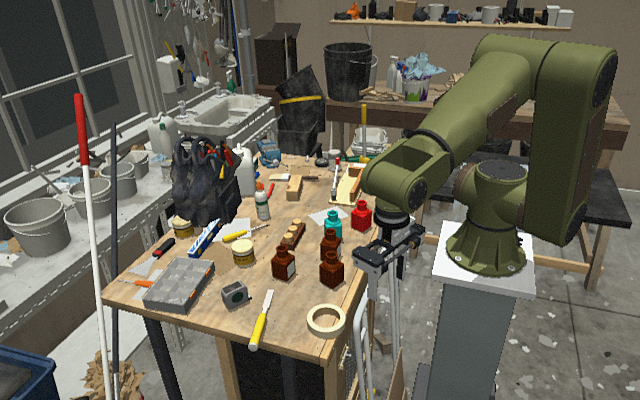

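Top view: amber bottles at (227,191), (229,240), (264,229); turquoise (300,220), red (329,244); rack (288,180) with 3 stoppers; jig at (368–447,195–227) with fence on the robot side, knob (446,183), pivot (371,198), jar (464,173), tape (177,250), glue (318,126), tin (236,143). Enlarge next.

Run:
```python
from h import *
p=cv2.imread('pics/top0.png');d=np.load('top0.npy')
a=cv2.resize(p[105:265,345:485],None,fx=4,fy=4,interpolation=cv2.INTER_CUBIC)[:600]
b=cv2.resize(p[150:270,205:345],None,fx=5,fy=5,interpolation=cv2.INTER_CUBIC)
cv2.imwrite('pics/a.png',a);cv2.imwrite('pics/b.png',b)
C=cloud('top',d)
for n,u,v in [('table',330,160),('block',385,143),('blockL',368,149),('hammer',414,120),('knob',446,183),('jar',464,173),('base',400,212),('fence',400,222),('stop',443,208),('rackL',270,180),('s1',272,180),('s2',287,180),('s3',302,180),('A',227,191),('B',229,240),('Cc',264,229),('turq',300,220),('red',329,244),('gatebar',410,191),('piv',371,198),('tape',177,240)]:
    print(n,np.round(C[v,u]))
h=C[...,2]
m=np.clip(h,0,160);cv2.imwrite('pics/hm.png',cv2.resize(np.uint8(m[100:270,140:490]*1.55),None,fx=2.2,fy=2.2))
```

```text
table [697. -18.  -0.]
block [ 748. -189.   53.]
blockL [ 729. -136.   46.]
hammer [ 833. -287.   18.]
knob [ 622. -373.   93.]
jar [ 655. -430.   88.]
base [ 533. -246.   13.]
fence [ 500. -240.   55.]
stop [ 547. -374.   54.]
rackL [621. 171.  45.]
s1 [622. 165.  42.]
s2 [623. 117.  44.]
s3 [624.  70.  46.]
A [578. 293. 109.]
B [430. 285.  82.]
Cc [467. 180.  80.]
turq [497.  71.  80.]
red [427. -19.  90.]
gatebar [ 598. -269.   59.]
piv [ 573. -148.   53.]
tape [425. 466.   2.]
```

View pics/a.png

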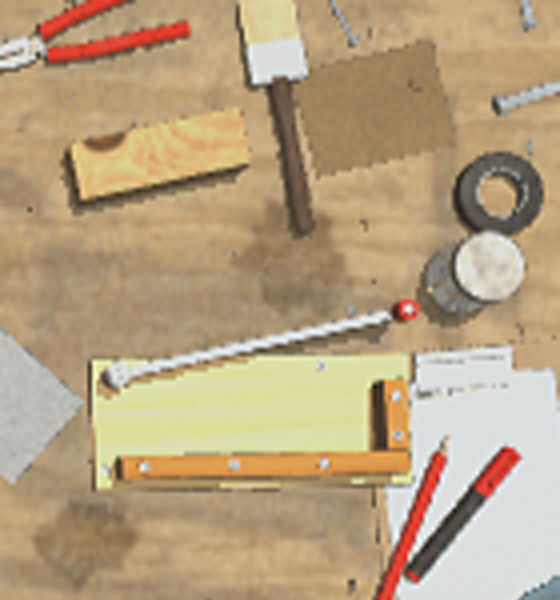

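View pics/b.png

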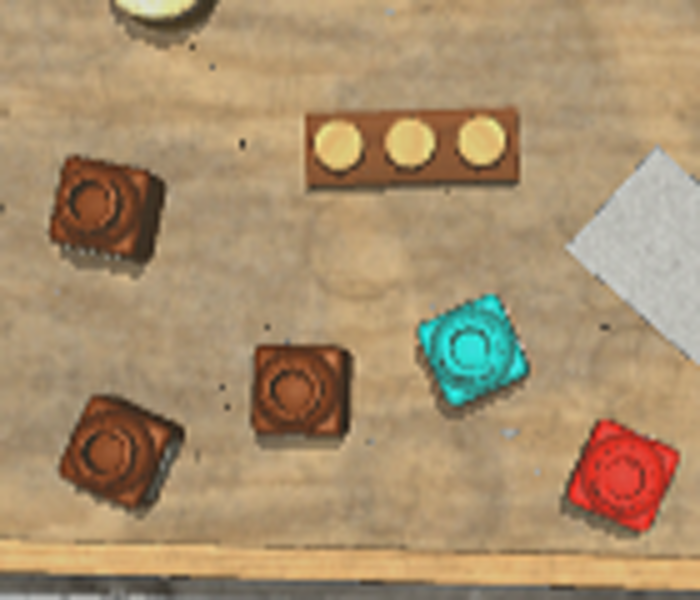

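Crop a: knob (405,310), pivot (117,374), fence inner top edge (118,460)–(410,452), stop inner top edge x≈385; a block at (75–248,110–200) lies inside the gate's swing. Crop b: rims A (93,203), B (106,453), C (293,391); heads (339,145),(410,144),(481,141).

Run:
```python
from h import *
A=lambda X,Y:((X+.5)/4-.5+345,(Y+.5)/4-.5+105)
B=lambda X,Y:((X+.5)/5-.5+205,(Y+.5)/5-.5+150)
P=lambda uv,z:np.round(ray('top',*uv,z),1)
k=P(A(405,310),86);pv=P(A(117,374),60);f1=P(A(118,460),56);f2=P(A(410,452),56);s1=P(A(385,383),56);s2=P(A(385,452),56)
print('knob',k,'piv',pv,np.hypot(*(k-pv)[:2]),'fence',f1,f2,'stop',s1,s2)
for n,u in [('tl',(75,150)),('bl',(80,200)),('br',(248,165)),('tr',(242,110))]:print('block',n,P(A(*u),53))
print('jar',P(A(490,267),86))
for n,u in [('A',(93,203)),('B',(106,453)),('C',(293,391)),('tq',(469,350)),('red',(624,478))]:print(n,P(B(*u),105))
for u in [(339,145),(410,144),(481,141)]:print('st',P(B(*u),46))
for n,l in [('A',[(70,157),(150,178),(52,242),(132,262)]),('B',[(98,396),(166,421),(60,470),(130,510)]),('C',[(257,345),(345,345),(253,433),(342,433)])]:
    print(n,[P(B(*u),70) for u in l])
# side check
p=cv2.imread('pics/side0.png');d=np.load('side0.npy')
i=cv2.resize(p[200:340,230:400],None,fx=4,fy=4,interpolation=cv2.INTER_CUBIC);cv2.imwrite('pics/c.png',i)
for n,q in [('A',P(B(93,203),105)),('B',P(B(106,453),105)),('C',P(B(293,391),105)),('s2',P(B(410,144),46)),('knob',k)]:
    u,v=proj('side',q);print(n,'side',round(u),round(v),'crop',round((u-230)*4),round((v-200)*4))
```

```text
knob [ 625.7 -374.6   86. ] piv [ 572.1 -156.4   60. ] 224.68689325370096 fence [ 505.3 -158.9   56. ] [ 517.7 -386.9   56. ] stop [ 571.1 -366.9   56. ] [ 517.1 -367.3   56. ]
block tl [ 749.2 -120.6   53. ]
block bl [ 709.4 -125.4   53. ]
block br [ 741.1 -257.7   53. ]
block tr [ 785.  -252.4   53. ]
jar [ 660.9 -440.2   86. ]
A [580.3 305.1 105. ]
B [430.  290.9 105. ]
C [470.1 180.1 105. ]
tq [497.6  75.  105. ]
red [423.3 -20.4 105. ]
st [626.  163.3  46. ]
st [627.9 118.6  46. ]
st [631.1  73.9  46. ]
A [array([611.3, 327.3,  70. ]), array([599.7, 277.3,  70. ]), array([558.3, 336.1,  70. ]), array([547.2, 286.2,  70. ])]
B [array([464.1, 303.6,  70. ]), array([449.9, 261.3,  70. ]), array([418.3, 325. ,  70. ]), array([395. , 281.1,  70. ])]
C [array([498.1, 207.2,  70. ]), array([499.6, 153. ,  70. ]), array([444. , 207.6,  70. ]), array([445.5, 152.9,  70. ])]
A side 282 247 crop 207 189
B side 331 254 crop 404 215
C side 330 231 crop 400 124
s2 side 292 228 crop 249 111
knob side 337 158 crop 426 -166
```

View pics/c.png

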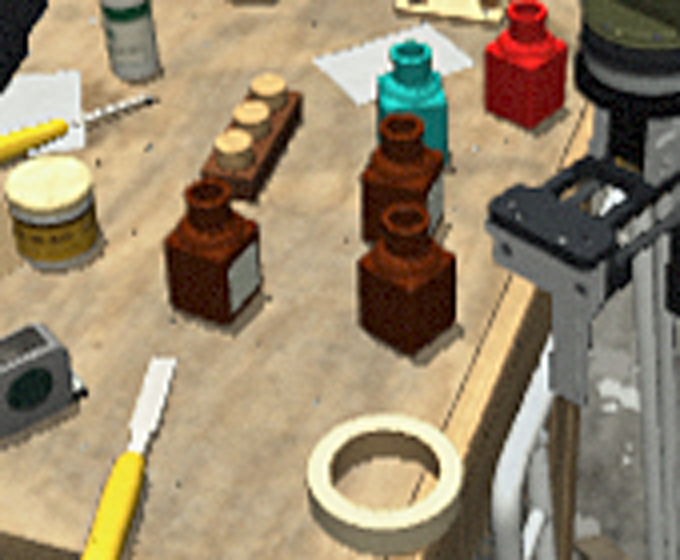

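Side crop agrees: rims at (210,187), (406,215), (402,124), stopper (252,110) all within ~1 mm of predictions, so heights are right. Gate ≈0.19 rad; jig yawed ≈0.054 rad. Go to the knob.

step_arm:
  series: [22, -49, 0, -0.164, 0.5, 22, -49, 0, -0.164, 0.5, 22, -49, 0, -0.164, 0.5, 22, -49, 0, -0.164, 0.5, 22, -49, 0, -0.164, 0.5, 22, -49, 0, -0.164, 0.5, 22, -49, 0, -0.164, 0.5, 22, -49, 0, 0, 0.5, 22, -49, 0, 0, 0.5, 22, -49, 0, 0, 0.5, 22, -49, 0, 0, 0.5, 22, -49, 0, 0, 0.5, 22, -49, 0, 0, 0.5, 22, -49, 0, 0, 0.5, 22, -49, 0, 0, 0.5, 22, -49, 0, 0, 0.5, 22, -49, 0, 0, 0.5, 22, -43, 0, 0, 0.5, 0, 0, 0, 0, 0.5]
  squeeze: 15

```text
clock: 2.48
eef_pos: [622.5, -377.3, 227.5]
eef_rot: [-3.139, -0.002, 1.566]
wrist_force: [-0.7, 0.1, 0.0]
finger_gap: 47.2
finger_force: 0.0
```

step_arm:
  series: [3.5, 2.5, -50, 0, 0.5, 0, 0, -50, 0, 0.5, 0, 0, -40, 0, 0.5, 0, 0, 0, 0, 0.5, 0, 0, 0, 0, 1, 0, 0, 0, 0, 1, 0, 0, 0, 0, 1, 0, 0, 0, 0, 1, 0, 0, 0, 0, 1]
  squeeze: 12

```text
clock: 3.6
eef_pos: [626.5, -372.5, 91.4]
eef_rot: [3.141, 0.001, 1.569]
wrist_force: [-0.5, 1.7, 6.1]
finger_gap: 15.7
finger_force: 12.0
```

step_arm:
  series: [21.6, 6.7, 0, 0, 1, 20.7, 8.9, 0, 0, 1, 19.8, 10.8, 0, 0, 1, 18.6, 12.8, 0, 0, 1, 17.2, 14.6, 0, 0, 1, 15.7, 16.3, 0, 0, 1, 13.9, 17.7, 0, 0, 1, 0, 0, 0, 0, 1]

```text
clock: 4.6
eef_pos: [755.0, -283.2, 91.3]
eef_rot: [3.139, 0.001, 1.571]
wrist_force: [1.0, 0.3, 6.5]
finger_gap: 15.2
finger_force: 12.0
```

step_arm:
  series: [6, 9.5, 0, 0, 1, 6.1, 9.6, 0, 0, 1, 5.1, 10.1, 0, 0, 1, 5.1, 10.1, 0, 0, 1, 0, 0, 0, 0, 1]

```text
clock: 5.22
eef_pos: [777.0, -244.3, 91.3]
eef_rot: [3.139, 0.001, 1.57]
wrist_force: [3.2, -1.9, 6.0]
finger_gap: 14.7
finger_force: 11.7
```

step_arm:
  series: [4, 10, 0, 0, 1, 3, 10, 0, 0, 1, 0, 0, 0, 0, 1, 0, 0, 0, 0, 0.5, 0, 0, 0, 0, 0.5, 0, 0, 40, 0, 0.5, -20, 0, 50, 0, 0.5, -30, 0, 40, 0, 0.5, -40, 40, 0, 0, 0.5, -40, 40, 0, 0, 0.5]

```text
clock: 6.48
eef_pos: [654.4, -147.4, 220.4]
eef_rot: [-3.141, -0.0, 1.568]
wrist_force: [1.8, -0.0, 0.5]
finger_gap: 47.1
finger_force: 0.0
```

Run:
```python
from h import *
p,d=manip.camera('top');cv2.imwrite('pics/t1.png',p)
cv2.imwrite('pics/t1c.png',cv2.resize(p[100:270,150:480],None,fx=2.4,fy=2.4,interpolation=cv2.INTER_CUBIC))
```

```text
(no output)
```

View pics/t1c.png

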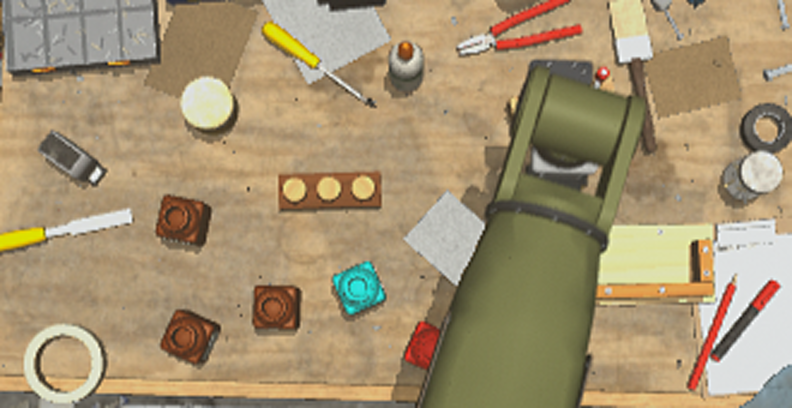

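Picture t1c: knob at (603,73), i.e. gate open ≈1.15 rad; bottles unmoved. Now bottle C.

step_arm:
  series: [-23, 41, 0, 0.03, 0.3, -23, 41, 0, 0, 0.3, -23, 41, 0, 0, 0.3, -23, 41, 0, 0, 0.3, -23, 41, 0, 0, 0.3, -23, 41, 0, 0, 0.3, -23, 41, 0, 0, 0.3, -23, 40, 0, 0, 0.3, 0, 0, 0, 0, 0.3, 0, 0, 0, 0, 0.3]

```text
clock: 7.78
eef_pos: [472.3, 178.6, 220.6]
eef_rot: [-3.141, 0.0, 1.599]
wrist_force: [-0.9, -0.5, 0.1]
finger_gap: 65.8
finger_force: 0.0
```

step_arm:
  series: [-2, 1.5, -40, 0, 0.3, 0, 0, -40, 0, 0.3, 0, 0, -31, 0, 0.3, 0, 0, 0, 0, 0.3, 0, 0, 0, 0, 1, 0, 0, 0, 0, 1, 0, 0, 0, 0, 1, 0, 0, 0, 0, 1, 0, 0, 0, 0, 1]
  squeeze: 35

```text
clock: 8.9
eef_pos: [470.4, 180.5, 110.1]
eef_rot: [3.141, -0.0, 1.599]
wrist_force: [-0.5, -0.0, 5.7]
finger_gap: 32.5
finger_force: 35.0
```

step_arm:
  series: [0, 0, 30, 0, 1, 0, 0, 50, 0, 1, 0, 0, 50, 0, 1, 8, -30, 0, 0.026, 1, 8, -51, 0, 0, 1, 8, -51, 0, 0, 1, 8, -51, 0, 0, 1, 8, -51, 0, 0, 1, 8, -51, 0, 0, 1, 8, -51, 0, 0, 1, 8, -51, 0, 0, 1, 8, -51, 0, 0, 1, 8, -50, 0, 0, 1, 9, -20, 0, 0, 1, 0, 0, -40, 0, 1, 0, 0, -30, 0, 1, 0, 0, 0, 0, 1]

```text
clock: 11.02
eef_pos: [558.2, -327.1, 167.0]
eef_rot: [-3.137, -0.003, 1.625]
wrist_force: [0.1, -0.3, -2.0]
finger_gap: 32.0
finger_force: 35.0
```

step_arm:
  series: [-4, 0, -25, 0, 1, 0, 0, -14, 0, 1, 0, 0, -3, 0, 1, 0, 0, -3, 0, 1, 0, 0, 0, 0, 1]

```text
clock: 11.65
eef_pos: [555.4, -327.7, 125.2]
eef_rot: [3.141, 0.0, 1.625]
wrist_force: [0.1, 0.3, -1.5]
finger_gap: 32.1
finger_force: 35.0
```

step_arm:
  series: [0, 0, -3, 0, 1, 0, 0, 0, 0, 1, -5, 0, 0, 0, 1, -4, 0, 0, 0, 1, -3, 0, 0, 0, 1, -2, 0, 0, 0, 1, 0, 0, 0, 0, 1]

```text
clock: 12.52
eef_pos: [543.1, -327.4, 122.6]
eef_rot: [3.136, 0.001, 1.625]
wrist_force: [14.4, 1.5, 2.7]
finger_gap: 32.6
finger_force: 35.1
```

step_arm:
  series: [1, -4, 0, 0, 1, 0, -4, 0, 0, 1, 0, -3, 0, 0, 1, 0, 0, 0, 0, 1]

```text
clock: 13.02
eef_pos: [543.8, -338.2, 123.8]
eef_rot: [3.137, 0.001, 1.625]
wrist_force: [8.8, 5.5, 13.9]
finger_gap: 32.1
finger_force: 35.0
```

step_arm:
  series: [0, -2, 0, 0, 1, 0, 0, 0, 0, 1, 0, 0, 0, 0, 1]

```text
clock: 13.4
eef_pos: [543.9, -340.1, 123.9]
eef_rot: [3.137, 0.001, 1.625]
wrist_force: [8.2, 6.7, 15.3]
finger_gap: 32.6
finger_force: 35.0
```

step_arm:
  series: [0, -2, 0, 0, 1, 0, -2, 0, 0, 1, 0, 0, 0, 0, 1]

```text
clock: 13.78
eef_pos: [544.1, -344.2, 124.1]
eef_rot: [3.136, 0.001, 1.625]
wrist_force: [8.0, 7.7, 16.4]
finger_gap: 32.3
finger_force: 35.0
```

Run:
```python
from h import *
p,d=manip.camera('side');cv2.imwrite('pics/t2.png',cv2.resize(p[130:240,280:430],None,fx=5,fy=5,interpolation=cv2.INTER_CUBIC))
```

```text
(no output)
```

View pics/t2.png

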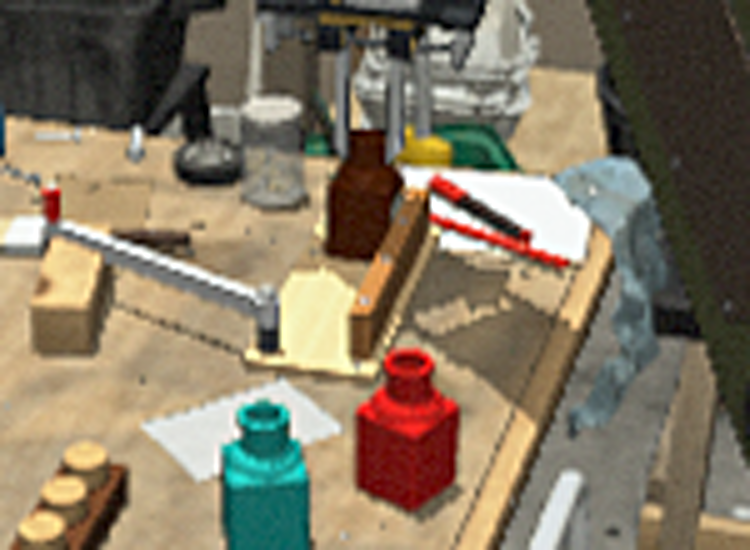

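Picture t2: bottle stands in the corner under the gripper, gate open at left. Release, rise, and go on to A while looking.

step_arm:
  series: [0, 3, 0, 0, 1, 0, 0, 0, 0, 0.5, 0, 0, 0, 0, 0.5, 0, 0, 0, 0, 0.45, 0, 0, 30, 0, 0.4, 0, 0, 50, 0, 0.3, 5, 60, 20, 0, 0.3, 5, 60, 0, 0, 0.3, 5, 60, 0, -0.05, 0.3, 5, 60, 0, -0.05, 0.3, 5, 60, 0, -0.05, 0.3, 5, 60, 0, -0.05, 0.3, 5, 60, 0, -0.05, 0.3, 5, 60, 0, 0, 0.3, 0, 60, 0, 0, 0.3, 0, 60, 0, 0, 0.3, -3, 43, 0, 0, 0.3, 0, 0, 0, 0, 0.3]

```text
clock: 16.08
eef_pos: [578.2, 303.0, 220.4]
eef_rot: [-3.14, 0.001, 1.378]
wrist_force: [-0.2, -0.9, -0.8]
finger_gap: 65.9
finger_force: 0.0
```

Run:
```python
from h import *
print(manip.read_state()['eef_pos'])
p,d=manip.camera('top');cv2.imwrite('pics/t3.png',p)
cv2.imwrite('pics/t3c.png',cv2.resize(p[180:240,360:460],None,fx=7,fy=7,interpolation=cv2.INTER_CUBIC))
```

```text
[578.19993533 302.97732976 220.42387499]
```

View pics/t3c.png

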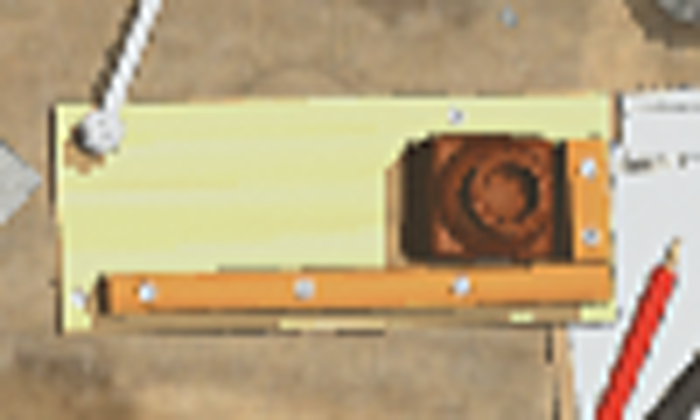

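t3c: bottle stands upright tight in the corner, rim at (502,194). Check numerically that the corner is right and A, B haven't moved.

```bash
cat >> h.py <<'E'
def amber(n,p,d,lo=60):
    C=cloud(n,d);hsv=cv2.cvtColor(p,cv2.COLOR_BGR2HSV)
    m=((hsv[...,0]<14)&(hsv[...,1]>120)&(hsv[...,2]<170)&(hsv[...,2]>20)&(C[...,2]>lo)&(C[...,2]<125)).astype(np.uint8)
    k,L,s,c=cv2.connectedComponentsWithStats(m)
    return [(s[j,4],np.round(c[j],1),np.round(np.median(C[L==j],0))) for j in range(1,k) if s[j,4]>25]
E
python3 - <<'E'
from h import *
print('rim',ray('top',(502.5)/7-.5+360,(194.5)/7-.5+180,117))
p,d=manip.camera('side')
print(amber('side',cv2.imread('pics/side0.png'),np.load('side0.npy')));print(amber('side',p,d))
E
```

```text
rim [ 545.08089615 -323.4408465   117.        ]
[(np.int32(50), array([361.4, 207.1]), array([417.,  -8.,  92.])), (np.int32(267), array([330. , 239.4]), array([466., 195.,  78.])), (np.int32(308), array([282.1, 256.1]), array([575., 321.,  78.])), (np.int32(325), array([331.1, 263. ]), array([425., 305.,  77.]))]
[(np.int32(178), array([351.7, 166.5]), array([ 541., -311.,   86.])), (np.int32(50), array([361.2, 207.2]), array([419.,  -9.,  91.])), (np.int32(306), array([282.1, 256.5]), array([574., 320.,  77.])), (np.int32(317), array([331.3, 263.2]), array([424., 305.,  77.]))]
```

step_arm:
  series: [2, 2, -40, -0.007, 0.3, 0, 0, -40, 0, 0.3, 0, 0, -32, 0, 0.3, 0, 0, 0, 0, 0.3, 0, 0, 0, 0, 1, 0, 0, 0, 0, 1, 0, 0, 0, 0, 1, 0, 0, 0, 0, 1, 0, 0, 0, 0, 1]
  squeeze: 35

```text
clock: 17.3
eef_pos: [581.3, 302.6, 109.9]
eef_rot: [3.141, -0.0, 1.368]
wrist_force: [-1.2, 0.3, 4.7]
finger_gap: 32.3
finger_force: 34.9
```

step_arm:
  series: [0, 0, 30, 0, 1, 0, 0, 50, 0, 1, 0, 0, 40, 0, 1, -2, -30, 0, 0.064, 1, -3, -50, 0, 0.064, 1, -3, -50, 0, 0.064, 1, -3, -50, 0, 0.065, 1, -3, -50, 0, 0, 1, -3, -50, 0, 0, 1, -3, -50, 0, 0, 1, -3, -50, 0, 0, 1, -3, -50, 0, 0, 1, -3, -50, 0, 0, 1, -3, -50, 0, 0, 1, -2, -30, -20, 0, 1, 0, 0, -40, 0, 1, 0, 0, -20, 0, 1, 0, 0, -15, 0, 1, 0, 0, 0, 0, 1]

```text
clock: 19.68
eef_pos: [546.8, -257.3, 133.5]
eef_rot: [-3.14, -0.001, 1.625]
wrist_force: [0.5, -0.4, -2.0]
finger_gap: 32.4
finger_force: 34.9
```

step_arm:
  series: [-3, 0, -6, 0, 1, 0, 0, -5, 0, 1, 0, 0, 0, 0, 1, 0, 0, 0, 0, 0.7, 0, 0, 0, 0, 0.5, 0, 0, 0, 0, 0.45, 0, 0, 30, 0, 0.4, 0, 0, 50, 0, 0.3, 0, 50, 20, -0.06, 0.3, -10, 50, 0, -0.06, 0.3, -10, 50, 0, -0.06, 0.3, -10, 50, 0, -0.06, 0.3, -10, 50, 0, -0.06, 0.3, -10, 50, 0, -0.06, 0.3, -10, 50, 0, -0.06, 0.3, -10, 50, 0, -0.055, 0.3, -10, 50, 0, 0, 0.3, -10, 50, 0, 0, 0.3]

```text
clock: 21.92
eef_pos: [453.7, 244.1, 223.8]
eef_rot: [3.141, -0.001, 1.15]
wrist_force: [0.8, -0.6, 0.1]
finger_gap: 65.4
finger_force: 0.0
```

Run:
```python
from h import *
print(manip.read_state()['eef_pos'])
for n in('top','side'):
    p,d=manip.camera(n);cv2.imwrite(f'pics/t4{n}.png',p);print(n,amber(n,p,d))
```

```text
[453.66136936 244.13313236 223.79408776]
top [(np.int32(266), array([405.3, 207.7]), array([ 542., -249.,   90.])), (np.int32(277), array([429.5, 207.8]), array([ 544., -322.,   89.]))]
side [(np.int32(224), array([350.8, 168.2]), array([ 535., -284.,   98.])), (np.int32(46), array([361. , 207.3]), array([419.,  -7.,  91.])), (np.int32(35), array([362. , 214.8]), array([410.,   0.,  65.])), (np.int32(317), array([331., 263.]), array([426., 306.,  77.]))]
```

B unmoved at (430,291); both placed bottles stand. Pick B.

step_arm:
  series: [-12, 23, 0, 0, 0.3, -12, 24, 0, 0, 0.3, 0, 0, -40, 0, 0.3, 0, 0, -40, 0, 0.3, 0, 0, -35, 0, 0.3, 0, 0, 0, 0, 0.3, 0, 0, 0, 0, 1, 0, 0, 0, 0, 1, 0, 0, 0, 0, 1, 0, 0, 0, 0, 1, 0, 0, 0, 0, 1]
  squeeze: 35

```text
clock: 23.4
eef_pos: [430.3, 289.7, 108.9]
eef_rot: [3.141, -0.001, 1.15]
wrist_force: [-0.9, -0.3, 6.0]
finger_gap: 32.3
finger_force: 34.9
```

Placing the third needs the row tightened first (14 mm slack by the stop); leave B standing and push the row.

step_arm:
  series: [0, 0, 0, 0, 0.5, 0, 0, 0, 0, 0.4, 0, 0, 40, 0, 0.4, 0, 0, 50, 0.08, 0.7, 0, -50, 30, 0.08, 1, 10, -50, 0, 0.08, 1, 10, -50, 0, 0.08, 1, 10, -50, 0, 0.08, 1, 10, -50, 0, 0.075, 1, 10, -50, 0, 0, 1, 10, -50, 0, 0, 1, 10, -50, 0, 0, 1, 20, -50, 0, 0, 1, 20, -50, 0, 0, 1, 0, 0, 0, 0, 1]
  squeeze: 20

```text
clock: 25.28
eef_pos: [540.2, -213.3, 227.2]
eef_rot: [-3.14, -0.0, 1.622]
wrist_force: [0.7, 0.7, -0.6]
finger_gap: 0.2
finger_force: 0.0
```

step_arm:
  series: [0, 14, -20, 0, 1, 0, 0, -50, 0, 1, 0, 0, -50, 0, 1, 0, 0, -33, 0, 1, 0, 0, 0, 0, 1, 0, -8, 0, 0, 1, 0, -8, 0, 0, 1, 0, -6, 0, 0, 1, 0, -6, 0, 0, 1, 0, -6, 0, 0, 1, 0, -5, 0, 0, 1, 0, -4, 0, 0, 1, 0, 0, 0, 0, 1]

```text
clock: 26.9
eef_pos: [540.1, -239.9, 75.2]
eef_rot: [-3.142, 0.0, 1.625]
wrist_force: [-0.1, -0.8, -0.1]
finger_gap: 0.8
finger_force: 0.0
```

step_arm:
  series: [0, -3, 0, 0, 1, 0, -2, 0, 0, 1, 0, -2, 0, 0, 1, 0, 0, 0, 0, 1]

```text
clock: 27.4
eef_pos: [540.1, -246.7, 75.2]
eef_rot: [-3.141, 0.0, 1.625]
wrist_force: [0.0, 1.3, -1.5]
finger_gap: 0.5
finger_force: 0.6
```

step_arm:
  series: [0, -2, 0, 0, 1, 0, -2, 0, 0, 1, 0, 0, 0, 0, 1]

```text
clock: 27.78
eef_pos: [540.6, -247.0, 75.3]
eef_rot: [-3.141, -0.006, 1.626]
wrist_force: [1.9, 27.3, 7.2]
finger_gap: 0.3
finger_force: 14.0
```

step_arm:
  series: [0, 10, 0, 0, 1, 0, 5, 40, 0, 1, 0, 0, 50, 0, 1, 0, 20, 50, 0, 0.5, -10, 50, 0, -0.08, 0.3, -10, 50, 0, -0.08, 0.3, -10, 50, 0, -0.08, 0.3, -10, 50, 0, -0.08, 0.3, -10, 50, 0, -0.08, 0.3, -10, 50, 0, -0.075, 0.3, -10, 50, 0, 0, 0.3, -10, 50, 0, 0, 0.3, -10, 50, 0, 0, 0.3, -20, 50, 0, 0, 0.3, 0, 0, 0, 0, 0.3]
  squeeze: 35

```text
clock: 29.65
eef_pos: [429.0, 286.7, 215.3]
eef_rot: [3.141, -0.0, 1.154]
wrist_force: [-0.3, -0.5, 0.5]
finger_gap: 65.6
finger_force: 0.0
```

Run:
```python
from h import *
for n in('top','side'):
    p,d=manip.camera(n);cv2.imwrite(f'pics/t5{n}.png',p);print(n,amber(n,p,d))
```

```text
top [(np.int32(555), array([424.2, 207.8]), array([ 544., -309.,   89.])), (np.int32(88), array([232.7, 240. ]), array([432., 274.,  78.]))]
side [(np.int32(192), array([352.7, 167. ]), array([ 531., -293.,   93.])), (np.int32(41), array([361.8, 207.5]), array([416.,  -8.,  92.])), (np.int32(320), array([331.1, 262.9]), array([426., 306.,  78.]))]
```

step_arm:
  series: [1, 3, -35, 0, 0.3, 0, 0, -40, 0, 0.3, 0, 0, -32, 0, 0.3, 0, 0, 0, 0, 0.3, 0, 0, 0, 0, 1, 0, 0, 0, 0, 1, 0, 0, 0, 0, 1, 0, 0, 0, 0, 1, 0, 0, 0, 0, 1, 0, 0, 50, 0, 1, 0, 0, 50, 0, 1, 0, 0, 30, 0, 1]

```text
clock: 31.25
eef_pos: [431.2, 287.5, 240.4]
eef_rot: [3.141, -0.001, 1.15]
wrist_force: [-0.2, -0.4, -3.6]
finger_gap: 32.2
finger_force: 34.8
```

step_arm:
  series: [6, -25, 0, 0.079, 1, 11, -50, 0, 0.079, 1, 11, -50, 0, 0.079, 1, 11, -50, 0, 0.079, 1, 11, -50, 0, 0.079, 1, 11, -50, 0, 0.079, 1, 11, -50, 0, 0, 1, 11, -50, 0, 0, 1, 11, -50, 0, 0, 1, 11, -50, 0, 0, 1, 7, -28, -20, 0, 1, 0, 0, -40, 0, 1, 0, 0, -20, 0, 1, 0, 0, 0, 0, 1]

```text
clock: 33.0
eef_pos: [542.4, -215.2, 156.6]
eef_rot: [-3.139, -0.002, 1.624]
wrist_force: [-0.7, -0.5, -3.6]
finger_gap: 32.6
finger_force: 34.8
```

Run:
```python
from h import *
print(manip.read_state()['eef_pos'])
for n in('side',):
    p,d=manip.camera(n);cv2.imwrite('pics/t6.png',cv2.resize(p[120:220,290:420],None,fx=6,fy=6,interpolation=cv2.INTER_CUBIC))
```

```text
[ 542.44734437 -215.22241005  156.57663575]
```

View pics/t6.png

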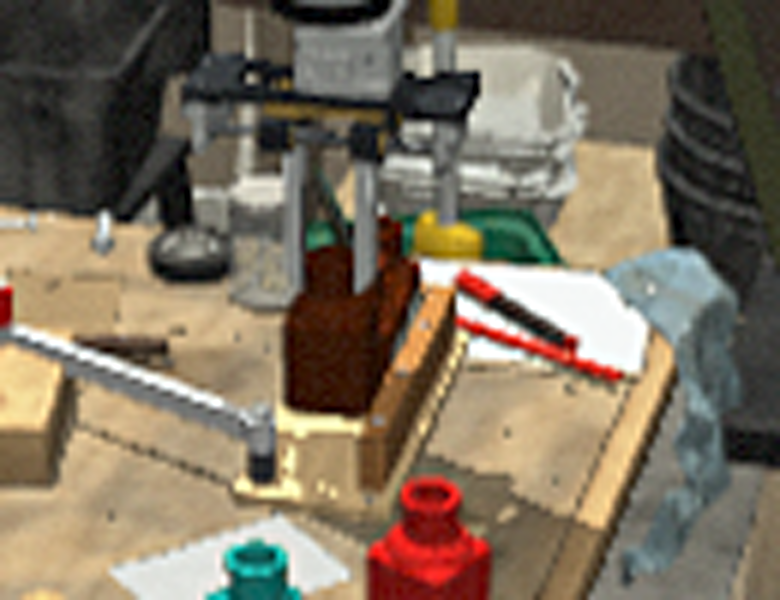

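t6: third bottle held above its place, slightly above the neighbours. Lower.

step_arm:
  series: [-1, 0, -14, 0, 1, 0, 0, -12, 0, 1, 0, 0, -6, 0, 1, 0, 0, -3, 0, 1, 0, 0, 0, 0, 1]

```text
clock: 33.67
eef_pos: [542.2, -215.6, 123.4]
eef_rot: [3.142, 0.0, 1.624]
wrist_force: [-0.7, -0.1, -3.2]
finger_gap: 32.3
finger_force: 34.8
```

step_arm:
  series: [0, 0, -1.5, 0, 1, 0, 0, 0, 0, 1, 0, 0, 0, 0, 0.7, 0, 0, 0, 0, 0.5, 0, 0, 0, 0, 0.45, 0, 0, 30, 0, 0.4, 0, 0, 50, 0, 0.7, -3, 25, 0, 0, 1, -3, 29, 0, 0, 1, 0, 0, 0, 0, 1, 0, 0, -50, 0, 1, 0, 0, -50, 0, 1, 0, 0, -25, 0, 1, 0, 0, 0, 0, 1]
  squeeze: 20

```text
clock: 35.42
eef_pos: [535.2, -161.6, 74.9]
eef_rot: [-3.138, -0.001, 1.624]
wrist_force: [-0.7, -0.9, 0.7]
finger_gap: 0.2
finger_force: 0.0
```

step_arm:
  series: [0, -8, 0, 0, 1, 0, -6, 0, 0, 1, 0, -5, 0, 0, 1, 0, -4, 0, 0, 1, 0, -4, 0, 0, 1, 0, -2, 0, 0, 1, 0, -2, 0, 0, 1, 0, -1, 0, 0, 1, 0, 0, 0, 0, 1]

```text
clock: 36.55
eef_pos: [536.2, -191.1, 76.9]
eef_rot: [-3.141, -0.004, 1.625]
wrist_force: [-1.2, 22.6, 9.0]
finger_gap: 0.4
finger_force: 11.1
```

step_arm:
  series: [0, 6, 0, 0, 1, 0, 0, 50, 0, 1, 0, 0, 45, 0, 1, 36, -50, 0, 0, 1, 36, -50, 0, 0, 1, 0, -52, 0, 0, 1, 0, 0, -45, 0, 1, 0, 0, -50, 0, 1, 0, 0, 0, 0, 1, -7, 0, 0, 0, 1, -7, 0, 0, 0, 1, -4, 0, 0, 0, 1, -3, 0, 0, 0, 1, 0, 0, 0, 0, 1]

```text
clock: 38.3
eef_pos: [587.2, -339.6, 77.3]
eef_rot: [3.141, 0.0, 1.624]
wrist_force: [1.4, -0.1, -0.7]
finger_gap: 0.6
finger_force: 0.2
```

step_arm:
  series: [-2, 0, 0, 0, 1, -2, 0, 0, 0, 1, -1.5, 0, 0, 0, 1, 0, 0, 0, 0, 1]

```text
clock: 38.8
eef_pos: [584.4, -339.7, 78.6]
eef_rot: [3.134, 0.003, 1.624]
wrist_force: [18.5, -0.3, 2.2]
finger_gap: 0.1
finger_force: 9.6
```

step_arm:
  series: [10, 0, 0, 0, 1, 0, 28, 0, 0, 1, 0, 28, 0, 0, 1, -5, 0, 0, 0, 1, -4, 0, 0, 0, 1, -3, 0, 0, 0, 1, -2, 0, 0, 0, 1, -2, 0, 0, 0, 1, 0, 0, 0, 0, 1]

```text
clock: 39.92
eef_pos: [581.0, -284.2, 80.3]
eef_rot: [3.126, 0.004, 1.623]
wrist_force: [35.3, 4.6, 4.2]
finger_gap: 0.2
finger_force: 17.6
```

step_arm:
  series: [12, 0, -2, 0, 1, 0, 28, -2, 0, 1, 0, 29, 0, 0, 1, -5, 0, 0, 0, 1, -4, 0, 0, 0, 1, -3, 0, 0, 0, 1, -2, 0, 0, 0, 1, 0, 0, 0, 0, 1]

```text
clock: 40.92
eef_pos: [578.7, -227.5, 75.9]
eef_rot: [3.127, 0.003, 1.623]
wrist_force: [32.1, 6.4, 1.4]
finger_gap: -0.0
finger_force: 16.8
```

step_arm:
  series: [12, 0, 0, 0, 1, 0, 0, 50, 0, 1, 0, 0, 50, 0, 1, -30, 32, 0, 0, 1, -25, 32, 0, 0, 1, 0, 0, -50, 0, 1, 0, 0, -50, 0, 1, 0, 0, 0, 0, 1, 0, -10, 0, 0, 1, 0, -8, 0, 0, 1, 0, -6, 0, 0, 1, 0, -4, 0, 0, 1, 0, -3, 0, 0, 1, 0, 0, 0, 0, 1]

```text
clock: 42.68
eef_pos: [530.7, -191.3, 73.4]
eef_rot: [-3.141, -0.004, 1.624]
wrist_force: [-3.0, 19.2, 10.7]
finger_gap: 0.4
finger_force: 9.7
```

Tight. Back off and look from both cameras with the arm out of the way (moving toward the gate's knob side).

step_arm:
  series: [0, 8, 0, 0, 1, 0, 0, 50, 0, 1, 0, 0, 50, 0, 1, 0, 50, 40, 0, 1, 0, 50, 0, 0, 0.5, 0, 50, 0, 0, 0.5, 0, 50, 0, 0, 0.5, 0, 0, 0, 0, 0.5]

```text
clock: 43.68
eef_pos: [530.4, 15.9, 212.1]
eef_rot: [3.141, -0.0, 1.628]
wrist_force: [0.0, -0.3, -0.3]
finger_gap: 37.5
finger_force: 0.0
```

Run:
```python
from h import *
p,d=manip.camera('top');cv2.imwrite('pics/t7.png',p)
cv2.imwrite('pics/t7c.png',cv2.resize(p[120:240,360:460],None,fx=5,fy=5,interpolation=cv2.INTER_CUBIC))
```

```text
(no output)
```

View pics/t7c.png

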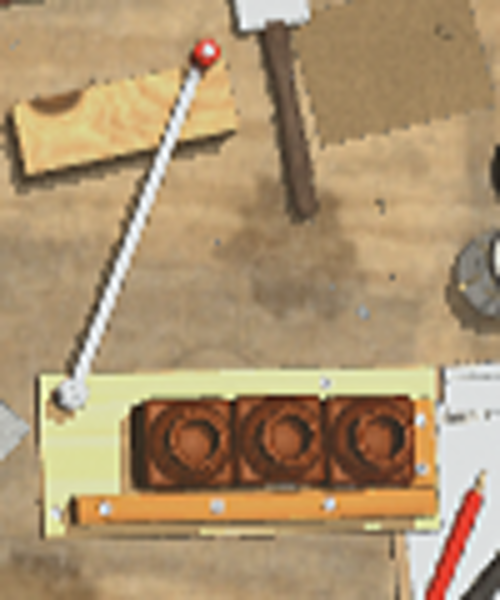

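t7c: three bottles tight in the row at rims (195,440),(288,439),(382,437); knob (205,54).

Run:
```python
from h import *
A=lambda X,Y:((X+.5)/5-.5+360,(Y+.5)/5-.5+120)
k=ray('top',*A(205,54),86);print('knob',k,'ang',np.arctan2(k[0]-570,k[1]*-1-156))
for x,y in[(382,437),(288,439),(195,440)]:print(ray('top',*A(x,y),117))
```

```text
knob [ 783.20436104 -232.68612324   86.        ] ang 1.2255208274082534
[ 546.32837619 -337.62985822  117.        ]
[ 543.57929941 -281.04320846  117.        ]
[ 541.45022447 -225.09753162  117.        ]
```

step_arm:
  series: [36, -35, 0, 0, 0.5, 36, -36, 0, 0, 0.5, 36, -35, 0, 0, 0.5, 36, -36, 0, 0, 0.5, 36, -35, 0, 0, 0.5, 36, -36, 0, 0, 0.5, 36, -35, 0, 0, 0.5, 0, 0, 0, 0, 0.5, 0, 0, -50, 0, 0.5, 0, 0, -50, 0, 0.5, 0, 0, 0, 0, 0.5]

```text
clock: 45.1
eef_pos: [772.0, -225.0, 108.7]
eef_rot: [-3.134, -0.003, 1.623]
wrist_force: [0.4, 0.3, -0.4]
finger_gap: 47.0
finger_force: 0.0
```

step_arm:
  series: [9, -6, -10, 0, 0.5, 0, 0, -10, 0, 0.5, 0, 0, 0, 0, 0.5]

```text
clock: 45.48
eef_pos: [783.0, -231.0, 93.1]
eef_rot: [-3.141, -0.0, 1.624]
wrist_force: [0.4, 0.1, -0.4]
finger_gap: 46.8
finger_force: 0.0
```

step_arm:
  series: [0, 0, -3, 0, 1, 0, 0, 0, 0, 1, 0, 0, 0, 0, 1, 0, 0, 0, 0, 1, -8.8, -20.8, 0, 0, 1, -10.8, -19.8, 0, 0, 1, -12.8, -18.6, 0, 0, 1, -14.6, -17.3, 0, 0, 1, -16.2, -15.7, 0, 0, 1, -17.7, -14, 0, 0, 1, -19, -12.2, 0, 0, 1, -20.1, -10.3, 0, 0, 1, -21.1, -8.1, 0, 0, 1, -21.8, -6.1, 0, 0, 1, 0, 0, 0, 0, 1]
  squeeze: 15

```text
clock: 47.35
eef_pos: [619.4, -374.6, 89.8]
eef_rot: [-3.141, -0.0, 1.623]
wrist_force: [-0.3, -1.8, -2.1]
finger_gap: 15.6
finger_force: 15.0
```

step_arm:
  series: [-18, -3, 0, 0, 1, -12, -2, 0, 0, 1, -6, -0.5, 0, 0, 1, -2, 0, 0, 0, 1, 0, 0, 0, 0, 1]

```text
clock: 47.98
eef_pos: [582.6, -379.5, 89.7]
eef_rot: [3.141, 0.0, 1.624]
wrist_force: [-0.3, -0.3, -0.9]
finger_gap: 15.3
finger_force: 15.0
```

step_arm:
  series: [-2, 0, 0, 0, 1, -2, 0, 0, 0, 1, 0, 0, 0, 0, 1]

```text
clock: 48.35
eef_pos: [581.9, -379.5, 89.9]
eef_rot: [3.133, 0.003, 1.625]
wrist_force: [28.5, -6.9, -12.8]
finger_gap: 15.8
finger_force: 15.0
```

step_arm:
  series: [3, 0, 0, 0, 1, 0, 0, 0, 0, 0.8, 0, 0, 0, 0, 0.6, 0, 0, 0, 0, 0.6, 0, 0, 40, 0, 0.6, 0, 0, 50, 0, 0.6, 0, 50, 40, 0, 0.4, 5, 55, 0, 0, 0.4, 5, 55, 0, 0, 0.4, 5, 55, 0, 0, 0.4, 5, 55, 0, 0, 0.4, 5, 55, 0, 0, 0.4, 5, 55, 0, 0, 0.4, 5, 55, 0, 0, 0.4, 5, 40, 0, 0, 0.4, 0, 0, 0, 0, 0.4]

```text
clock: 50.35
eef_pos: [621.2, 96.7, 218.6]
eef_rot: [-3.141, -0.0, 1.627]
wrist_force: [0.6, -0.2, -0.1]
finger_gap: 56.3
finger_force: 0.0
```

Run:
```python
from h import *
p,d=manip.camera('top');cv2.imwrite('pics/t8.png',p)
a=cv2.resize(p[170:240,360:460],None,fx=6,fy=6,interpolation=cv2.INTER_CUBIC);b=cv2.resize(p[165:195,255:355],None,fx=6,fy=6,interpolation=cv2.INTER_CUBIC)
cv2.imwrite('pics/t8c.png',np.vstack([a,b]))
```

```text
(no output)
```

View pics/t8c.png

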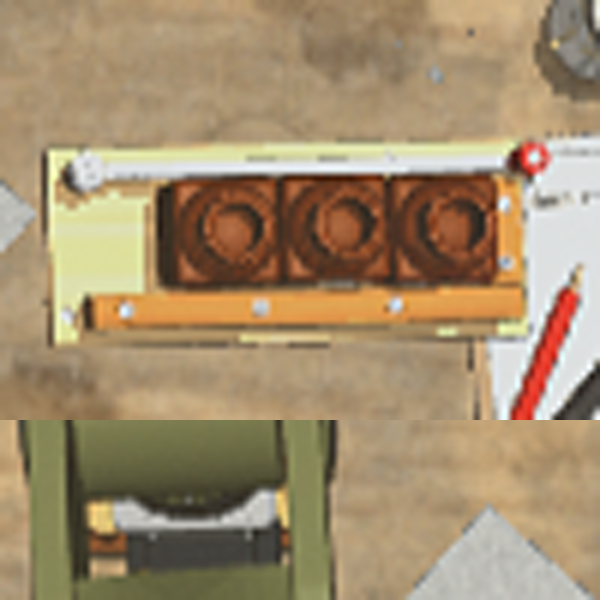

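t8c: row still tight, gate shut, knob (534,157), pivot (87,170). Verify the gate angle numerically and get rim/rack positions.

Run:
```python
from h import *
A=lambda X,Y:((X+.5)/6-.5+360,(Y+.5)/6-.5+170)
k=ray('top',*A(534,157),86);pv=ray('top',*A(87,170),60);f1=ray('top',*A(90,297),56);f2=ray('top',*A(522,289),56)
print(k,pv);a=lambda p,q:np.arctan2(q[0]-p[0],p[1]-q[1])
print('gate',a([570,-156],k),'fence',a(f1,f2))
for x,y in[(460,225),(347,226),(234,228)]:print(ray('top',*A(x,y),117))
```

```text
[ 583.84025218 -383.2750307    86.        ] [ 572.78256154 -157.04148506   60.        ]
gate 0.060821383629263585 fence 0.045548952682206205
[ 546.09814819 -338.384936    117.        ]
[ 544.04828607 -281.69002576  117.        ]
[ 541.49896095 -225.04668008  117.        ]
```

step_arm:
  series: [10, -23, 0, 0, 0.4, 0, 0, -50, 0, 0.4, 0, 0, -50, 0, 0.4, 0, 0, -45, 0, 0.4, 0, 0, 0, 0, 0.4]

```text
clock: 51.02
eef_pos: [629.8, 69.9, 70.9]
eef_rot: [-3.136, 0.0, 1.622]
wrist_force: [-0.2, -0.0, -0.2]
finger_gap: 56.5
finger_force: 0.0
```

step_arm:
  series: [0, 1.5, -15, 0, 0.4, 0, 0, 0, 0, 0.4]

```text
clock: 51.28
eef_pos: [631.6, 72.7, 59.2]
eef_rot: [3.141, 0.0, 1.624]
wrist_force: [0.1, -0.8, 0.7]
finger_gap: 56.4
finger_force: 0.0
```

step_arm:
  series: [0, 0.5, -2.5, 0, 0.4, 0, 0, 0, 0, 0.4, 0, 0, 0, 0, 1, 0, 0, 0, 0, 1, 0, 0, 0, 0, 1, 0, 0, 0, 0, 1, 0, 0, 0, 0, 1]
  squeeze: 20

```text
clock: 52.15
eef_pos: [631.4, 73.3, 56.3]
eef_rot: [3.141, -0.0, 1.624]
wrist_force: [-0.6, 1.1, 0.4]
finger_gap: 31.2
finger_force: 20.0
```

step_arm:
  series: [0, 0, 25, 0, 1, 0, 0, 55, 0, 1, 0, 0, 55, 0, 1, -5, -20, 0, 0, 1, -9, -45, 0, 0, 1, -9, -45, 0, 0, 1, -9, -45, 0, 0, 1, -9, -45, 0, 0, 1, -9, -45, 0, 0, 1, -9, -45, 0, 0, 1, -9, -45, 0, 0, 1, -9, -45, 0, 0, 1, -9, -30, 0, 0, 1, 0, 0, 0, 0, 1, 0, 0, 0, 0, 1]

```text
clock: 54.02
eef_pos: [545.2, -336.1, 190.4]
eef_rot: [-3.141, -0.001, 1.624]
wrist_force: [0.4, 0.8, -0.3]
finger_gap: 31.6
finger_force: 20.0
```

step_arm:
  series: [-0.5, -2.3, -15, 0, 1, 0, 0, -8, 0, 1, 0, 0, 0, 0, 1, 0, 0, -4, 0, 1, 0, 0, -4, 0, 1, 0, 0, 0, 0, 1]

```text
clock: 54.78
eef_pos: [544.8, -338.9, 159.9]
eef_rot: [-3.141, -0.0, 1.624]
wrist_force: [-0.2, 0.3, 0.1]
finger_gap: 31.6
finger_force: 20.0
```

Tip is ~9 mm inside the bore with no force. Continue down.

step_arm:
  series: [0, 0, -4, 0, 1, 0, 0, -4, 0, 1, 0, 0, -3, 0, 1, 0, 0, 0, 0, 1]

```text
clock: 55.28
eef_pos: [544.8, -338.9, 148.9]
eef_rot: [-3.141, -0.0, 1.624]
wrist_force: [1.1, -0.2, 0.6]
finger_gap: 31.3
finger_force: 20.0
```

step_arm:
  series: [0, 0, -1.5, 0, 1, 0, 0, -1, 0, 1, 0, 0, 0, 0, 1]

```text
clock: 55.65
eef_pos: [545.0, -339.0, 147.2]
eef_rot: [3.141, 0.0, 1.624]
wrist_force: [-1.7, 0.8, 4.9]
finger_gap: 31.6
finger_force: 20.0
```

step_arm:
  series: [0, 0, 0, 0, 0.7, 0, 0, 0, 0, 0.4, 0, 0, 0, 0, 0.4, 0, 0, 30, 0, 0.4, 0, 10, 30, 0, 0.4, 8, 45, 0, 0, 0.4, 8, 45, 0, 0, 0.4, 8, 45, 0, 0, 0.4, 8, 45, 0, 0, 0.4, 8, 45, 0, 0, 0.4, 8, 45, 0, 0, 0.4, 8, 45, 0, 0, 0.4, 9, 45, 0, 0, 0.4, 9, 45, 0, 0, 0.4, 9, 42, 0, 0, 0.4, 0, 0, -50, 0, 0.4, 0, 0, -50, 0, 0.4, 0, 0, -30, 0, 0.4, 0, 0, 0, 0, 0.4]

```text
clock: 58.02
eef_pos: [626.8, 117.9, 74.4]
eef_rot: [-3.137, 0.0, 1.624]
wrist_force: [0.1, -0.3, 0.3]
finger_gap: 56.7
finger_force: 0.0
```

step_arm:
  series: [1, 0.5, -15, 0, 0.4, 0, 0, 0, 0, 0.4, 0, 0, -1, 0, 0.4, 0, 0, 0, 0, 1, 0, 0, 0, 0, 1, 0, 0, 0, 0, 1, 0, 0, 0, 0, 1, 0, 0, 0, 0, 1]

```text
clock: 59.02
eef_pos: [629.0, 118.5, 60.9]
eef_rot: [3.141, -0.0, 1.624]
wrist_force: [-1.3, -1.0, 1.1]
finger_gap: 31.3
finger_force: 20.0
```

step_arm:
  series: [0, 0, 25, 0, 1, 0, 0, 55, 0, 1, 0, 0, 55, 0, 1, -5, -20, 0, 0, 1, -9, -45, 0, 0, 1, -9, -45, 0, 0, 1, -9, -45, 0, 0, 1, -9, -45, 0, 0, 1, -9, -45, 0, 0, 1, -9, -45, 0, 0, 1, -9, -45, 0, 0, 1, -9, -45, 0, 0, 1, -9, -21, 0, 0, 1, 0, 0, 0, 0, 1, 0, 0, 0, 0, 1]

```text
clock: 60.9
eef_pos: [543.1, -281.4, 195.4]
eef_rot: [-3.141, -0.0, 1.624]
wrist_force: [0.1, 0.1, -0.4]
finger_gap: 31.1
finger_force: 20.0
```

step_arm:
  series: [-0.8, -1.4, -15, 0, 1, 0, 0, -6, 0, 1, 0, 0, -4, 0, 1, 0, 0, -4, 0, 1, 0, 0, -3, 0, 1, 0, 0, 0, 0, 1]

```text
clock: 61.65
eef_pos: [542.1, -283.8, 163.6]
eef_rot: [-3.142, -0.0, 1.624]
wrist_force: [-1.2, 0.4, -0.1]
finger_gap: 31.2
finger_force: 20.0
```

step_arm:
  series: [0, 0.8, -4, 0, 1, 0, 0, -4, 0, 1, 0, 0, -3, 0, 1, 0, 0, -1.5, 0, 1, 0, 0, 0, 0, 1]

```text
clock: 62.28
eef_pos: [542.7, -283.1, 152.0]
eef_rot: [3.14, 0.001, 1.624]
wrist_force: [2.4, 0.1, 5.2]
finger_gap: 31.5
finger_force: 20.0
```

step_arm:
  series: [0, 0, 0, 0, 0.7, 0, 0, 0, 0, 0.4, 0, 0, 0, 0, 0.4, 0, 0, 30, 0, 0.4, 0, 10, 30, 0, 0.4, 8, 45, 0, 0, 0.4, 8, 45, 0, 0, 0.4, 8, 45, 0, 0, 0.4, 8, 45, 0, 0, 0.4, 8, 45, 0, 0, 0.4, 8, 45, 0, 0, 0.4, 8, 45, 0, 0, 0.4, 9, 45, 0, 0, 0.4, 9, 45, 0, 0, 0.4, 9, 31, 0, 0, 0.4, 0, 0, -50, 0, 0.4, 0, 0, -50, 0, 0.4, 0, 0, -35, 0, 0.4, 0, 0, 0, 0, 0.4]

```text
clock: 64.65
eef_pos: [623.7, 162.6, 73.5]
eef_rot: [-3.136, 0.001, 1.624]
wrist_force: [0.4, 0.4, 0.6]
finger_gap: 56.5
finger_force: 0.0
```

step_arm:
  series: [2, 0, -16, 0, 0.4, 0, 0, 0, 0, 0.4, 0, 0, 0, 0, 0.4, 0, 0, 0, 0, 1, 0, 0, 0, 0, 1, 0, 0, 0, 0, 1, 0, 0, 0, 0, 1, 0, 0, 0, 0, 1]

```text
clock: 65.65
eef_pos: [627.2, 162.9, 60.4]
eef_rot: [3.141, -0.0, 1.624]
wrist_force: [-0.9, -0.0, 3.5]
finger_gap: 31.8
finger_force: 20.0
```

step_arm:
  series: [0, 0, 25, 0, 1, 0, 0, 55, 0, 1, 0, 0, 55, 0, 1, -6, -20, 0, 0, 1, -9, -45, 0, 0, 1, -9, -45, 0, 0, 1, -9, -45, 0, 0, 1, -9, -45, 0, 0, 1, -9, -45, 0, 0, 1, -9, -45, 0, 0, 1, -9, -45, 0, 0, 1, -9, -45, 0, 0, 1, -9, -10, 0, 0, 1, 0, 0, 0, 0, 1, 0, 0, 0, 0, 1]

```text
clock: 67.53
eef_pos: [540.3, -226.0, 195.0]
eef_rot: [-3.141, -0.0, 1.625]
wrist_force: [0.1, -0.0, -0.2]
finger_gap: 31.1
finger_force: 20.0
```

Run:
```python
from h import *
p,d=manip.camera('side');cv2.imwrite('pics/t9.png',cv2.resize(p[120:220,290:420],None,fx=6,fy=6,interpolation=cv2.INTER_CUBIC))
```

View pics/t9.png

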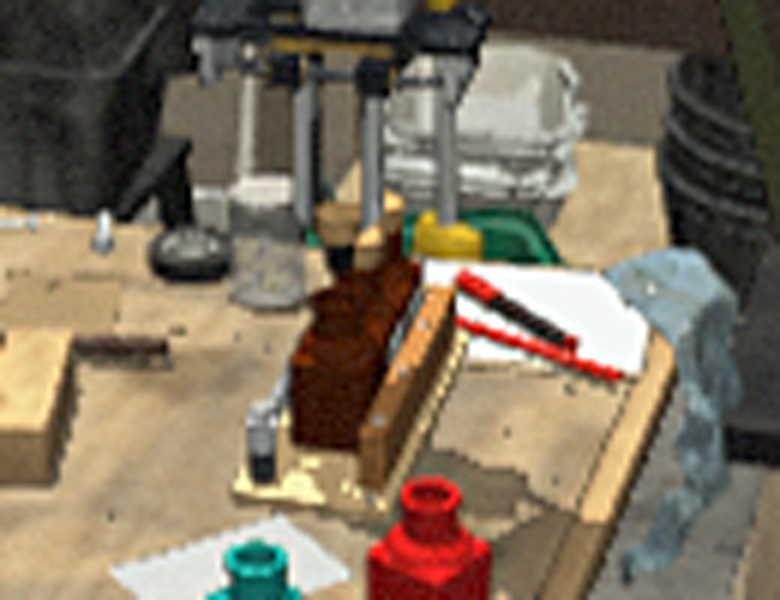

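t9: two heads seated at (395,210) and (372,245); third stopper held straight above bottle 3. Insert.

step_arm:
  series: [0, -0.8, -15, 0, 1, 0, 0, -6, 0, 1, 0, 0, -4, 0, 1, 0, 0, -4, 0, 1, 0, 0, -3, 0, 1, 0, 0, 0, 0, 1]

```text
clock: 68.32
eef_pos: [540.1, -227.9, 163.1]
eef_rot: [-3.141, -0.0, 1.624]
wrist_force: [0.6, -0.5, -0.6]
finger_gap: 31.6
finger_force: 20.0
```

step_arm:
  series: [0, 0.5, -4, 0, 1, 0, 0, -4, 0, 1, 0, 0, -3, 0, 1, 0, 0, -1.5, 0, 1, 0, 0, 0, 0, 1]

```text
clock: 68.95
eef_pos: [540.2, -227.4, 151.4]
eef_rot: [3.141, 0.0, 1.624]
wrist_force: [-2.4, 1.2, 5.4]
finger_gap: 31.1
finger_force: 20.0
```

Home. Release, retreat and make a final check.

step_arm:
  series: [0, 0, 0, 0, 0.7, 0, 0, 0, 0, 0.4, 0, 0, 0, 0, 0.4, 0, 0, 30, 0, 0.4, 0, 10, 40, 0, 0.4, 0, 50, 0, 0, 0.4, 0, 50, 0, 0, 0.4, 0, 50, 0, 0, 0.4, 0, 50, 0, 0, 0.4, -10, 50, 0, 0, 0.4, 0, 0, 0, 0, 0.4, 0, 0, 0, 0, 0.4]

```text
clock: 70.45
eef_pos: [530.2, 32.3, 220.7]
eef_rot: [3.142, 0.0, 1.624]
wrist_force: [-0.5, -0.5, 0.0]
finger_gap: 56.5
finger_force: 0.0
```

Run:
```python
from h import *
p,d=manip.camera('top');q,_=manip.camera('side')
a=cv2.resize(p[170:235,360:460],None,fx=6,fy=6,interpolation=cv2.INTER_CUBIC);b=cv2.resize(q[140:175,320:420],None,fx=6,fy=6,interpolation=cv2.INTER_CUBIC)
cv2.imwrite('pics/t10.png',np.vstack([a,b]));print(manip.read_state()['eef_pos'])
C=cloud('top',d)
for pt in[(545,-338.5,137),(542.5,-282.5,137),(540,-227,137)]:
    u,v=proj('top',pt);u,v=round(u),round(v);print((u-360)*6,(v-170)*6,np.median(C[v-1:v+2,u-1:u+2,2]))
```

```text
[530.27602405  31.62446729 220.58740381]
468 222 137.689648154402
354 222 136.46858990249666
240 228 137.49571300381785
```

View pics/t10.png

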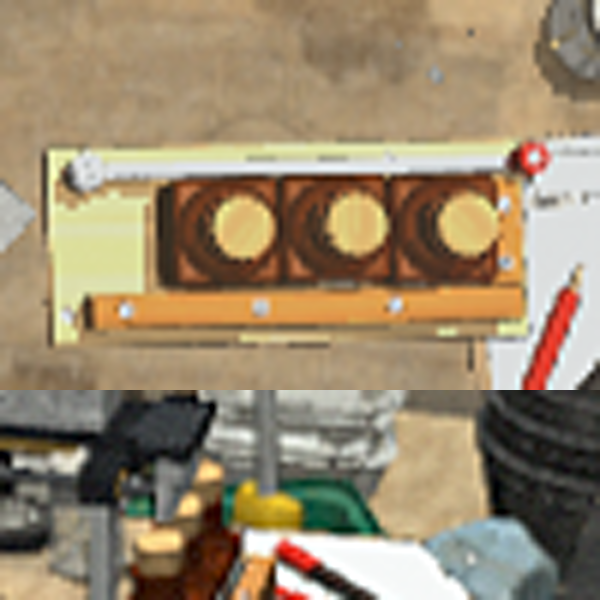

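t10: all three heads seated at (245,226), (357,224), (468,224), tops at z≈137 as they should be; gate shut at (534,157), row tight.

```bash
python3 -c "
from cell import manip
print(manip.sign_off())"
```

```text
the job is handed in; nothing more can be done
None
```

I handed the job in at about 70 s: all three amber bottles stand tight in the jig with the gate shut and a stopper fully home in each neck. The hand-in gave no verdict; my last camera check showed stopper tops at the right height (about 137 mm) and the row tight.

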